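Open the push-and-turn medicine bottle

ROBOT

A 7-joint arm with a two-finger parallel gripper is mounted at the origin on the work surface. World frame = base frame: x ahead of the robot, y to its left, z up, the work surface at z = 0. Lengths are in m, angles in rad, forces in N, time in s.
With the tool pointing down it reaches from about 0.425 to 0.95 m from the base axis. Payload 16.7 kg.
Tool frame: the origin (TCP) lies at the very end of the fingers, on their centre line; the grasp point (between the pads) lies 19 mm behind it; z points along the fingers, y is the line along which they close (so a half turn about z gives the same grasp; the last joint's range is limited). The gripper opens to 94 mm and grips with 3 to 60 N. Pads are 16 mm wide; open, the fingers measure 119 mm over their backs; the gripper's body (75 mm by 177 mm) begins 78 mm behind the grasp point.
Start: joints at [0.998, 0.426, 0.074, 1.606, -0.034, 1.111, -0.067], TCP at [0.278, -0.615, 0.205] pointing down, gripper open.
Joint ranges: [-2.85, 2.85], [-0.5, 2.14], [-1.23, 1.37], [0.21, 2.46], [-1.02, 4.16], [0.16, 2.05], [-2.73, 2.73]. Speed limits (rad/s): [1.89, 1.89, 2.39, 2.39, 3.01, 3.01, 3.01].

INTERFACE

Orientations are given as a rotation vector (axis times angle).
In Python, from station import * gives the robot as it stands.
- The arm moves only by the tool servo_tool, never from a script. Its argument "commands" is a list of rows, each a list of 6 numbers: the shift along the tool's x, y, z each as a share of 6 cm, from -1 to 1, then the turn, a rotation vector about the tool's x, y, z each as a share of 0.12 rad, from -1 to 1. A call has 1 to 10 rows; each row shifts and turns the commanded pose from where the row before left it, along the tool's axes as they then stand; what a row does not reach is not made up. A row lasts 1/8 s, in which the tool goes at most 62.5 mm and 10.7 degrees, less where a joint would pass 70% of its speed; a pose out of reach is approached as far as the arm can. A call with a number of a shift or a turn outside -1 to 1 is refused whole. A call with a gripper value outside its range is refused whole. "gripper" is the opening, from 0 (shut) to 1 (fully open), set as the call begins (left out, the last holds). The fingers move at their own pace and stop on an object; the grip force is fixed at half the most. Time passes only in rows, so rows that do not move let the fingers close. It gives the time, the measured TCP pose, the force, the opening and the grip force at its end, in the units of the state.
- read_state(): the state, without advancing time (a new reading comes with each control period).
- get_image(name): name is "scene" or "top" or "wrist"; returns the picture (400x640x3 uint8, blue, green, red); there is no depth.
- camera_info(name): a dict with "vertical_fov" (degrees; the focal length in pixels is half the picture's height over the tangent of half this angle, whatever the lens; pixels are square), "cx", "cy" (the principal point, pixels), "xyz" and "orientation" of the camera in the world. Camera axes: x right, y up, looking along -z (the intrinsics and any distortion apply to the point x, -y, -z); pixel columns grow to the right and rows downward; lengths in m; the calibration is good to about 2 mm. A picture is of the moment at which its call begins: read the wrist's pose just before it. camera_info takes no time and is no camera call; for the wrist camera it gives the pose at the moment of the call.
- job_done(): hands the job in; it is judged then, once.
The state is a dict: "t": time; "joints": joint angles; "joint_vel": joint speeds; "joint_efforts": joint torques, N m; "tool_pos": TCP position; "eef_rot": TCP orientation; "wrist_force": force on the tool from outside, world axes, zero at the start; "torque": the same for the moment, N m; "grip_width": opening from 0.0 (shut) to 1.0 (fully open); "finger_force": force on a finger pad.
Only numpy, scipy, OpenCV 4.12 (cv2) and the standard library are available. Lean on these libraries where they do the work, as an engineer would, in place of code of your own. Each camera call takes 0.05 s, during which the arm holds its last target. There are 200 camera calls.

TASK

Open the medicine bottle for the person packing lunch: push its safety cap down, keep it pushed while you twist it anticlockwise until it comes free, and lift it off. Keep the bottle standing upright on the counter about where it is, and leave the other things alone. Finish while still holding the cap level and still, straight over the open bottle and about 5 cm clear of its mouth, ready to go back on.

Things in the scene. Friction and masses are not known exactly. Their poses are not given: they have to be found in the camera images.
- cap_center (a point): centre (half-way up, on the axis) of the round ribbed white safety cap on the medicine bottle; cap 54 mm across, 23 mm tall, open below, 40 g; z up along its axis. A spring disc inside pushes it up: pushing it down takes 4 N at first, 7 N at 3 mm and 10 N at 5.5 mm, where it stops. Pulled, or twisted without being pushed down, it stays locked and just carries the bottle along
- neck (a point): point on the bottle's axis at the height of the three lugs on its neck, 103 mm above the bottle's underside; the cap's three inner tabs hook under the lugs. Pushed down more than 3 mm, the cap turns anticlockwise (seen from above; the other way is blocked); the tabs are clear of the lugs from 30 to 88 degrees of turn, so about 60 is right, and then it lifts straight off
- bottle: loose amber plastic medicine bottle with tablets in it, standing upright, 0.2 to 0.4 kg; origin at the centre of its underside, z up along its axis. Round body 68 mm across up to 70 mm high, sloping shoulder up to 84 mm, then a neck 37 mm across with its open rim at 110 mm. With the cap locked on, the cap's lower edge is 99 mm, its centre 110.5 mm and its top 122 mm above the origin
- jar: bystander: small glass jar with a wire-hinged glass lid, filled with whole nutmegs, 76 mm across, 93 mm tall, origin under its centre
- tiffin: bystander: stainless steel tiffin of four stacked tiers with a side clamp and carrying bar, 113 mm across (133 mm over the clamp, along its y), 234 mm tall, origin under its centre
- fork: bystander: flat turquoise plastic fork, 197 mm long along its x (tines to +x), 25 mm wide, 5 mm thick, origin under its middle
- bowl: bystander: white ceramic bowl, 150 mm across the rim, 58 mm tall, near the far edge of the counter, origin under its centre
Not all that is in view belongs to the job. There is more than one size of the part that bears cap_center; the job needs the smaller. There is more than one size of the bottle; the job needs the larger.

How it is judged:
By the outcome, as a careful person would: the job done as asked, in the order asked, and still so for the second after the job is handed in, while the arm keeps its last pose, push and grip.
It also fails if it takes over 35 s, if anything falls off the work surface, if the arm or the gripper's body presses on something with over 40 N, if the wrist force passes 120 N, or if a joint passes its speed limit or range.

## Working session

There is one attempt and no reset: what is moved stays moved. The work goes in short steps, Python scripts to look and compute and a tool call to move; the robot and the scene stay as the last step left them, time stands still between calls to the robot, and variables do not carry over. Pictures are saved under pics/ and viewed, at most 10 in all, crops included, and the job is handed in when it is done.

Besides the shell and the picture viewer there is one more tool, called after ">>>" as a command line: name --pt "numbers of a row" for each row, then --argument value for the rest. servo_tool: Moves the arm, as the interface text tells. Its arguments: {"type":"object","properties":{"commands":{"type":"array","items":{"type":"array","items":{"type":"number","minimum":-1,"maximum":1}}},"gripper":{"type":"number"}},"required":["commands"]}

```bash
mkdir -p pics; python3 - <<'E'
from station import *
import cv2
s=read_state();print(s)
for n in("scene","top"):
    print(n,camera_info(n));cv2.imwrite(f"pics/{n}0.png",get_image(n))
E
```

```text
{'t': 0.0, 'joints': array([ 0.99750751,  0.42670968,  0.07386005,  1.6066086 , -0.03409512,
        1.11076889, -0.06711946]), 'joint_vel': array([-1.78457234e-03, -5.68296744e-04, -1.56276627e-04, -5.29828793e-04,
        1.24793280e-04, -4.79964227e-05,  1.58847069e-04]), 'joint_efforts': array([-1.09593679e-03, -9.35788321e+01,  3.66653256e+00, -4.54206204e+01,
       -4.89244109e-02,  1.97613129e-02,  1.31776478e-04]), 'tool_pos': array([ 0.27736057, -0.61491284,  0.20479007]), 'eef_rot': array([-3.07019104e+00, -6.60378820e-01,  5.57015558e-04]), 'wrist_force': array([ 0.16049331, -0.29703959,  0.05905577]), 'torque': array([ 0.01471799,  0.00951265, -0.05973162]), 'finger_force': 0.0, 'grip_width': 1.001924231872056}
scene {'vertical_fov': 48.03319814838933, 'cx': 322.0332073304422, 'cy': 190.17471657522998, 'xyz': array([0.97617898, 0.78508349, 1.24481649]), 'orientation': array([0.21943899, 0.83694007, 2.56681352])}
top {'vertical_fov': 50.898513021765346, 'cx': 321.10985583440294, 'cy': 192.22385003423415, 'xyz': array([0.40638094, 0.03431579, 1.25312027]), 'orientation': array([ 0.12090661, -0.12851946, -1.58421063])}
```

View pics/scene0.png

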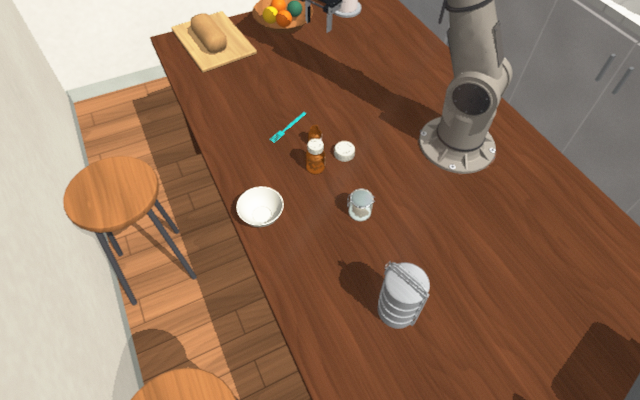

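View pics/top0.png

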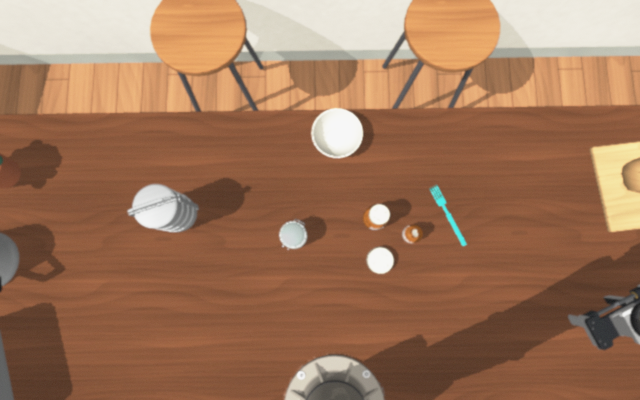

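The scene shows the capped bottle at about (316,145–170), with a small open bottle behind it and a loose larger cap at (344,151). In the top view the capped bottle's cap is at (379,214), the decoy cap at (380,260) and the small bottle at (411,234).

```bash
cat > h.py <<'E'
from station import *
import numpy as np, cv2
from scipy.spatial.transform import Rotation as R
def K(i): return 200/np.tan(np.radians(i["vertical_fov"])/2)
def ray(i,u,v):
    f=K(i); d=R.from_rotvec(i["orientation"]).apply([(u-i["cx"])/f,-(v-i["cy"])/f,-1]); return np.array(i["xyz"]),d
def onz(i,u,v,z):
    o,d=ray(i,u,v); return o+d*(z-o[2])/d[2]
def px(i,p):
    c=R.from_rotvec(i["orientation"]).inv().apply(np.array(p)-i["xyz"]); f=K(i); return i["cx"]-f*c[0]/c[2], i["cy"]+f*c[1]/c[2]
def totool(s,p): return R.from_rotvec(s["eef_rot"]).inv().apply(np.array(p)-s["tool_pos"])
E
python3 - <<'E'
from h import *
t=camera_info("top");c=camera_info("scene")
print("cap",onz(t,379,214,.122),onz(c,316,145,.122))
for n,u,v,z in(("decoycap",380,260,.025),("small",411,234,.08),("jar",293,235,.09),("bowl",338,133,.05),("forkbase",464,244,0),("forktine",434,187,0)): print(n,onz(t,u,v,z))
s=read_state();print(R.from_rotvec(s["eef_rot"]).as_matrix());print(totool(s,onz(t,379,214,.122)))
print(camera_info("wrist"))
E
```

```text
cap [ 0.52481049 -0.12825222  0.122     ] [ 0.52575844 -0.12350087  0.122     ]
decoycap [ 0.40163274 -0.13987072  0.025     ]
small [ 0.47178877 -0.2212432   0.08      ]
jar [0.47405743 0.1066229  0.09      ]
bowl [ 0.77561045 -0.02636707  0.05      ]
forkbase [ 0.44402499 -0.39438706  0.        ]
forktine [ 0.61684295 -0.31561775  0.        ]
[[ 9.11555641e-01  4.11176309e-01 -5.97258700e-04]
 [ 4.11176723e-01 -9.11555090e-01  1.01045511e-03]
 [-1.28959005e-04 -1.16666493e-03 -9.99999311e-01]]
[ 0.4256989  -0.34180773  0.08318327]
{'vertical_fov': 65.7624011371542, 'cx': 320.3594002130267, 'cy': 200.95305894237762, 'xyz': array([ 0.34990805, -0.58313169,  0.38494346]), 'orientation': array([-0.24259085,  0.15823385, -1.13883017])}
```

>>> servo_tool --pt "0.35 -0.28 0 0 0 0" --pt "0.7 -0.56 0 0 0 0" --pt "0.7 -0.56 0 0 0 0" --pt "0.7 -0.56 0 0 0 0" --pt "0.7 -0.56 0 0 0 0" --pt "0.7 -0.56 0 0 0 0" --pt "0.7 -0.56 0 0 0 0" --pt "0.7 -0.56 0 0 0 0" --pt "0.7 -0.56 0 0 0 0" --pt "0.7 -0.56 0 0 0 0" --gripper 1

```text
t: 1.35
tool_pos: [0.5104, -0.1586, 0.2054]
eef_rot: [-3.071, -0.66, 0.0]
wrist_force: [1.1, -0.0, -0.5]
grip_width: 1.0
finger_force: 0.0
```

>>> servo_tool --pt "0 0 0 0 0 0" --pt "0 0 0 0 0 0"

```text
t: 1.6
tool_pos: [0.5096, -0.1606, 0.2052]
eef_rot: [-3.071, -0.661, 0.001]
wrist_force: [-0.1, -0.8, 0.2]
grip_width: 0.997
finger_force: 0.0
```

```bash
python3 - <<'E'
from h import *
s=read_state();w=camera_info("wrist");im=get_image("wrist");cv2.imwrite("pics/w1.png",im)
print(s["t"],s["tool_pos"],s["eef_rot"],s["joints"],w);print(totool(s,(.525,-.127,.122)),px(w,(.525,-.127,.122)),px(w,s["tool_pos"]))
E
```

```text
1.6 [ 0.50964335 -0.16060679  0.20523226] [-3.07122247e+00 -6.60765948e-01  1.01531078e-03] [ 0.35542356  0.20712231 -0.1955865   1.90995961  0.04682543  1.02947121
 -1.00721339] {'vertical_fov': 65.7624011371542, 'cx': 320.3594002130267, 'cy': 200.95305894237762, 'xyz': array([ 0.58217159, -0.12861816,  0.38527001]), 'orientation': array([-0.24362919,  0.15772083, -1.13885437])}
[ 0.02786992 -0.02429879  0.08322072] (np.float64(291.52499973216766), np.float64(175.6083848310397)) (np.float64(319.3347556580559), np.float64(244.57139068248145))
```

View pics/w1.png

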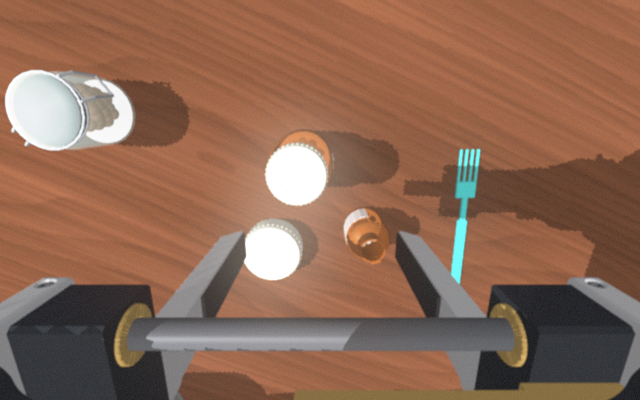

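The wrist view shows the target cap's top at about (297,174), the decoy cap at (273,249) and the small open bottle at (366,237).

```bash
python3 - <<'E'
from h import *
s=read_state();w=camera_info("wrist")
def fit(im,u,v,r):
    m=(im.min(2)>215).astype(np.uint8);n,l,st,c=cv2.connectedComponentsWithStats(m);k=l[v,u];print(k,st[k],c[k]);return c[k]
u,v=fit(cv2.imread("pics/w1.png"),297,174,0)
print(onz(w,u,v,.122))
t=camera_info("top");u,v=fit(cv2.imread("pics/top0.png"),379,214,0);print(onz(t,u,v,.120))
t=camera_info("scene");u,v=fit(cv2.imread("pics/scene0.png"),316,145,0);print(onz(t,u,v,.118))
E
```

```text
6 [ 265  144   61   61 2836] [295.37306065 174.78526093]
[ 0.52688135 -0.13036627  0.122     ]
25 [370 205  19  19 290] [378.96206897 213.97241379]
[ 0.52509666 -0.12843979  0.12      ]
3 [308 139  15  11 118] [315.44915254 144.33898305]
[ 0.52451954 -0.1302228   0.118     ]
```

>>> servo_tool --pt "0.24 -0.18 0 0 0 0" --pt "0.225 -0.173 0 0 0 0" --pt "0 0 0.4 0 0 0" --pt "0 0 0.5 0 0 0" --pt "0 0 0 0 0 0" --pt "0 0 0 0 0 0"

```text
t: 2.4
tool_pos: [0.5274, -0.1291, 0.1524]
eef_rot: [3.071, 0.661, 0.001]
wrist_force: [0.3, 0.3, 0.4]
grip_width: 1.0
finger_force: 0.0
```

```bash
python3 - <<'E'
from h import *
s=read_state();w=camera_info("wrist");im=get_image("wrist");cv2.imwrite("pics/w2.png",im)
m=(im.min(2)>215).astype(np.uint8);n,l,st,c=cv2.connectedComponentsWithStats(m)
u,v=px(w,(.5263,-.1298,.122));k=l[int(v),int(u)];p=onz(w,*c[k],.122)
print(s["t"],s["tool_pos"],u,v,st[k],c[k],p,totool(s,p))
E
```

```text
2.4 [ 0.52738627 -0.12910929  0.15242594] 319.73497508178946 229.2234707769665 [ 286  193   70   69 3720] [319.89704301 227.89462366] [ 0.52728378 -0.12948481  0.122     ] [-0.00026884  0.00029295  0.03042583]
```

View pics/w2.png

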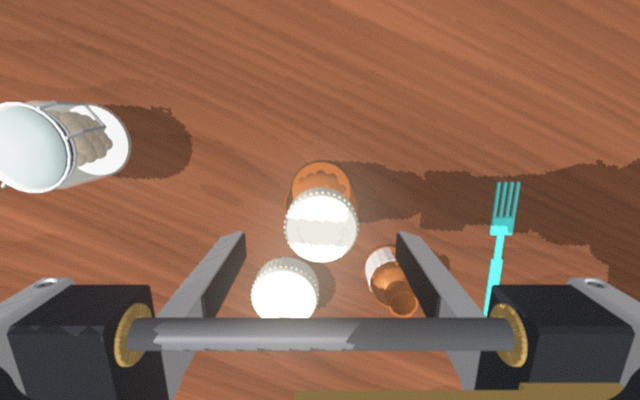

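Cap centred between the fingers at (320,228); the small bottle at (390,285) is well away from the finger path. Descend and grip.

>>> servo_tool --pt "0 0 0.3 0 0 0" --pt "0 0 0.4 0 0 0" --pt "0 0 0.24 0 0 0" --pt "0 0 0 0 0 0"

```text
t: 2.95
tool_pos: [0.5261, -0.1293, 0.0941]
eef_rot: [-3.071, -0.661, 0.003]
wrist_force: [0.8, -0.4, 0.1]
grip_width: 1.002
finger_force: 0.0
```

>>> servo_tool --pt "0 0 0 0 0 0" --pt "0 0 0 0 0 0" --pt "0 0 0 0 0 0" --pt "0 0 0 0 0 0" --pt "0 0 0 0 0 0" --pt "0 0 0 0 0 0" --pt "0 0 0 0 0 0" --pt "0 0 0 0 0 0" --gripper 0.3

```text
t: 3.95
tool_pos: [0.5269, -0.1295, 0.0952]
eef_rot: [3.071, 0.661, 0.0]
wrist_force: [-0.0, -1.4, 3.0]
grip_width: 0.568
finger_force: 30.0
```

>>> servo_tool --pt "0 0 0.04 0 0 0" --pt "0 0 0.04 0 0 0" --pt "0 0 0.02 0 0 0" --pt "0 0 0 0 0 0" --pt "0 0 0 0 0 0"

```text
t: 4.58
tool_pos: [0.527, -0.1295, 0.0895]
eef_rot: [3.071, 0.661, 0.001]
wrist_force: [-0.8, -0.7, 11.1]
grip_width: 0.573
finger_force: 30.0
```

>>> servo_tool --pt "0 0 0.02 0 0 0" --pt "0 0 0 0 0 0"

```text
t: 4.82
tool_pos: [0.5272, -0.1295, 0.0889]
eef_rot: [3.071, 0.66, 0.001]
wrist_force: [-5.4, 0.1, 22.7]
grip_width: 0.576
finger_force: 30.0
```

>>> servo_tool --pt "0 0 0 0 0 -0.3" --pt "0 0 0 0 0 -0.5" --pt "0 0 0 0 0 -0.5" --pt "0 0 0 0 0 -0.5" --pt "0 0 0 0 0 -0.4" --pt "0 0 0 0 0 0"

```text
t: 5.58
tool_pos: [0.5279, -0.1295, 0.089]
eef_rot: [2.956, 1.06, 0.003]
wrist_force: [-1.6, 0.7, 18.9]
grip_width: 0.573
finger_force: 30.0
```

```bash
python3 - <<'E'
from h import *
s=read_state();print(s);w=get_image("wrist");cv2.imwrite("pics/w3.png",w[100:400,120:520])
E
```

```text
{'t': 5.575, 'joints': array([ 0.34022867,  0.36427907, -0.26290225,  1.99443185,  0.12995547,
        0.79614157, -0.87926202]), 'joint_vel': array([-0.00311814, -0.00047959,  0.00551345,  0.00233653, -0.00407233,
        0.00045906, -0.01976964]), 'joint_efforts': array([ 9.38732084e-02, -6.72049642e+01, -2.24970795e+00, -3.01535761e+01,
        2.36499816e-02, -4.71495800e-01,  6.19990937e-01]), 'tool_pos': array([ 0.52793213, -0.12947639,  0.08904703]), 'eef_rot': array([2.95621711, 1.06005128, 0.00346978]), 'wrist_force': array([-1.64692422,  0.74498525, 18.92863937]), 'torque': array([-0.01542373,  0.26678264,  0.06987811]), 'finger_force': 30.003800578415394, 'grip_width': 0.5727190438124584}
```

View pics/w3.png

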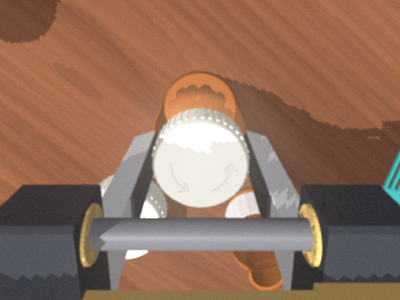

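The cap is held level, with its arrows at about (175,180) and (225,180) in the crop. Continue the twist to about 62°.

>>> servo_tool --pt "0 0 0 0 0 -0.4" --pt "0 0 0 0 0 -0.6" --pt "0 0 0 0 0 -0.6" --pt "0 0 0 0 0 -0.6" --pt "0 0 0 0 0 -0.6" --pt "0 0 0 0 0 -0.5" --pt "0 0 0 0 0 0"

```text
t: 6.5
tool_pos: [0.5278, -0.1294, 0.089]
eef_rot: [2.69, 1.621, 0.003]
wrist_force: [-2.7, -0.8, 19.9]
grip_width: 0.573
finger_force: 30.0
```

>>> servo_tool --pt "0 0 0 0 0 -0.4" --pt "0 0 0 0 0 -0.6" --pt "0 0 0 0 0 -0.6" --pt "0 0 0 0 0 -0.6" --pt "0 0 0 0 0 -0.6" --pt "0 0 0 0 0 -0.5" --pt "0 0 0 0 0 0"

```text
t: 7.38
tool_pos: [0.5276, -0.1292, 0.089]
eef_rot: [2.318, 2.119, 0.002]
wrist_force: [-3.6, 1.6, 20.4]
grip_width: 0.573
finger_force: 30.0
```

```bash
python3 - <<'E'
from h import *
s=read_state();print(s);w=get_image("wrist");cv2.imwrite("pics/w4.png",w[100:400,120:520])
a=R.from_rotvec(s["eef_rot"]).as_matrix()[:,0];print(np.degrees(np.arctan2(a[1],a[0]))-24.28)
E
```

```text
{'t': 7.375, 'joints': array([ 0.47793386,  0.38339906, -0.43104744,  1.98651717,  0.21661434,
        0.8139271 , -0.16473678]), 'joint_vel': array([-0.0039334 , -0.00107098,  0.00481788,  0.00013177,  0.00037176,
       -0.00240986, -0.0225439 ]), 'joint_efforts': array([  0.66753108, -66.86081886,  -4.08585683, -31.07452869,
         0.39377882,  -1.10026896,   0.7174718 ]), 'tool_pos': array([ 0.52758551, -0.12918186,  0.08895543]), 'eef_rot': array([2.31805898e+00, 2.11867132e+00, 1.85776683e-03]), 'wrist_force': array([-3.62620224,  1.55052878, 20.38895311]), 'torque': array([0.32775131, 0.73244304, 0.07371665]), 'finger_force': 30.00419610645622, 'grip_width': 0.5728143221517448}
60.57369573236255
```

View pics/w4.png

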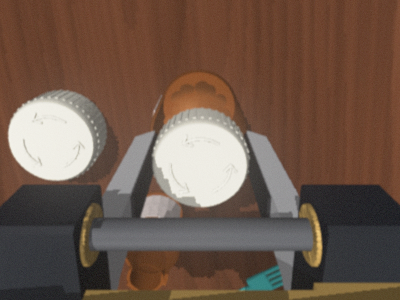

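The arrows keep nearly the same place relative to the fingers, allowing for the 60° turn, so the cap turned with them. A small lift will tell from the force whether it is free.

>>> servo_tool --pt "0 0 -0.05 0 0 0" --pt "0 0 -0.05 0 0 0" --pt "0 0 -0.05 0 0 0" --pt "0 0 -0.06 0 0 0" --pt "0 0 0 0 0 0" --pt "0 0 0 0 0 0"

```text
t: 8.18
tool_pos: [0.5265, -0.1294, 0.1002]
eef_rot: [-2.32, -2.118, 0.0]
wrist_force: [-0.1, -0.3, -0.6]
grip_width: 0.576
finger_force: 30.0
```

Only the cap's weight is felt, so it is free. Lift on.

>>> servo_tool --pt "0 0 -0.1 0 0 0" --pt "0 0 -0.15 0 0 0" --pt "0 0 -0.2 0 0 0" --pt "0 0 -0.2 0 0 0" --pt "0 0 -0.18 0 0 0" --pt "0 0 -0.1 0 0 0" --pt "0 0 0 0 0 0" --pt "0 0 0 0 0 0" --pt "0 0 0 0 0 0"

```text
t: 9.3
tool_pos: [0.5265, -0.1294, 0.1559]
eef_rot: [-2.32, -2.118, 0.0]
wrist_force: [-0.7, 0.8, -0.2]
grip_width: 0.57
finger_force: 30.0
```

```bash
python3 - <<'E'
from h import *
s=read_state();print(s["tool_pos"],s["wrist_force"],s["eef_rot"])
cv2.imwrite("pics/w5.png",get_image("wrist"))
a=get_image("scene");t=get_image("top");cv2.imwrite("pics/st5.png",np.hstack([cv2.resize(a[100:200,260:360],(400,400)),cv2.resize(t[160:260,330:430],(400,400))]))
i=camera_info("scene");print([px(i,(.527,-.1295,z)) for z in (0,.110,.16)]);i=camera_info("top");print([px(i,(.527,-.1295,z)) for z in (0,.110,.16)])
i=camera_info("wrist");print([px(i,(.527,-.1295,z)) for z in (0,.110,.16)])
E
```

```text
[ 0.5264882  -0.12942923  0.15589489] [-0.71590257  0.77544633 -0.23427411] [-2.31977628e+00 -2.11760594e+00  4.92786786e-04]
[(np.float64(314.748333587407), np.float64(166.94812360247818)), (np.float64(314.87107890877826), np.float64(146.3150994902673)), (np.float64(314.9317382589509), np.float64(136.11849223257295))]
[(np.float64(373.70031195008403), np.float64(217.61337258259073)), (np.float64(378.8123863804197), np.float64(213.66312949816452)), (np.float64(381.4699741442524), np.float64(211.60953700290693))]
[(np.float64(320.166627369745), np.float64(187.1930204975979)), (np.float64(320.17530422384255), np.float64(219.67326234505109)), (np.float64(320.1824302399558), np.float64(246.3482212836201))]
```

View pics/st5.png

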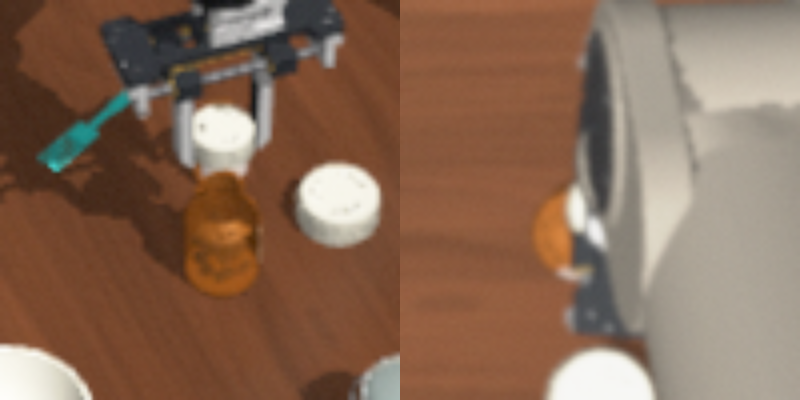

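View pics/w5.png

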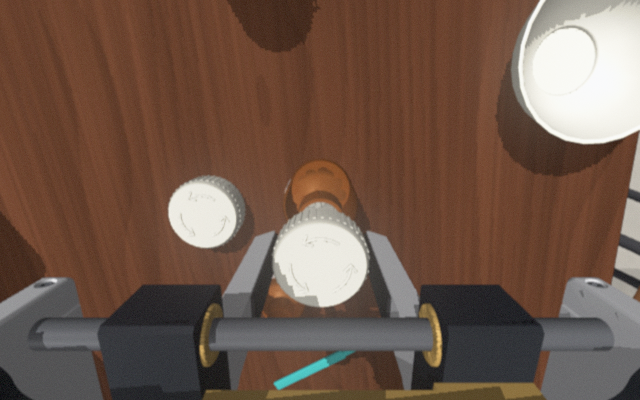

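The cap is held level, with the open bottle standing directly beneath it: bottle base at (315.5,166) in the scene view against a predicted (315,167), and centred on column 320 in the wrist view. Handing in.

```bash
python3 -c "
from station import *
print(job_done())"
```

```text
the job is handed in; nothing more can be done
None
```

The cap was pushed down, twisted about 60° anticlockwise and lifted off. It was handed in held level about 5 cm over the mouth of the upright bottle, after about 9.5 s of robot time; no verdict came back.

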